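Seat a sculpture plinth in the drill jig and shut the leaf

ROBOT

A 7-joint arm with a two-finger parallel gripper is mounted at the origin on the work surface. World frame = base frame: x ahead of the robot, y to its left, z up, the work surface at z = 0. Lengths are in m, angles in rad, forces in N, time in s.
With the tool pointing down it reaches from about 0.425 to 0.925 m from the base axis. Payload 6.8 kg.
Tool frame: the origin (TCP) lies on the centre line of the jaws, within the pads' length; the fingertips stand 25 mm ahead of it and the grasp point (between the pads) lies 6 mm ahead of it; z points along the fingers, y is the line along which they close (so a half turn about z gives the same grasp; the last joint's range is limited). The gripper opens to 85 mm and grips with 20 to 120 N. Pads are 22 mm wide; open, the fingers measure 114 mm over their backs; the gripper's body (76 mm by 85 mm) begins 54 mm behind the grasp point. The pads swing forward as they close: fully open they stand 13 mm farther back than shut.
Start: joints at [-1.44, 0.477, 0.022, 1.555, -0.011, 1.109, -0.083], TCP at [0.16, 0.656, 0.256] pointing down, gripper open.
Joint ranges: [-2.96, 2.96], [-0.34, 2.1], [-1.41, 1.46], [0.24, 2.44], [-1.37, 4.51], [0.17, 1.92], [-2.96, 2.96]. Speed limits (rad/s): [2.39, 2.39, 3.14, 3.14, 3.14, 3.14, 3.14].

INTERFACE

Orientations are given as a unit quaternion [w, x, y, z].
In Python, from rig import observe, camera, job, boxes_of, outline_of, place_of gives the robot as it stands.
- The arm moves only by the tool arm_command, never from a script. Its argument "steps" is a list of rows, each an object with "grip": the opening, from 0 (shut) to 1 (fully open); "xyz": the shift along the world's x, y, z in m, a list of three; "twist": the turn about the world's z in rad. In form: [{"grip": grip, "xyz": [x, y, z], "twist": twist}, ...]. A call has 1 to 10 rows; each row shifts and turns the commanded pose from where the row before left it; what a row does not reach is not made up. A row lasts 1/12 s, in which the tool goes at most 41.7 mm and 7.16 degrees, less where a joint would pass 70% of its speed; a pose out of reach is approached as far as the arm can. A call with a gripper value outside its range is refused whole. The fingers move at their own pace and stop on an object; "force" is the grip in N (left out, the last holds). Time passes only in rows, so rows that do not move let the fingers close. It gives the time, the measured TCP pose, the force, the opening and the grip force at its end, in the units of the state.
- observe(): the state, without advancing time (a new reading comes with each control period).
- camera(name): name is "side" or "top"; returns a dict with "image" (420x560x3 uint8, blue, green, red), "mtx" (3x3 intrinsics, pixels), "position" and "rotation" of the camera in the world. Camera axes: x right, y down, z forward; pixel columns grow to the right and rows downward; lengths in m; the calibration is good to about 2 mm. A picture is of the moment at which its call begins. There is no depth.
- job.sign_off(): hands the job in; it is judged then, once.
Trained networks look in the newest picture that a camera, given by its name, has taken for a name from the list of things; names that differ only in an ending like _2 or _b are one class to them, and where a whole thing is asked for, a point or a joint stands for the part that bears it (a point fixed in the world has none). Each returns a list of dicts, best first, with "score" (0 to 1); they miss things now and then, are a little off and sometimes report something else, mostly with a low value. They report only what shows in the picture. A call takes as long as a camera call. They do not tell look-alikes from the thing itself.
- boxes_of(camera, query): "centre" ([column, row] in pixels, amid what is visible of it).
- outline_of(camera, query): "pixels" (420x560 bool, what is visible of it) and "centre" ([column, row] in pixels, amid what is visible of it).
- place_of(camera, query): "centre" ([column, row] in pixels: a listed point, or the origin of a listed thing).
The state is a dict: "t": time; "joint_positions": joint angles; "qd": joint speeds; "joint_torque": joint torques, N m; "tcp_pos": TCP position; "tool_rot": TCP orientation; "force": force on the tool from outside, world axes, zero at the start; "ft_torque": the same for the moment, N m; "width": finger opening in m; "grip_force": force on a finger pad.
Only numpy, scipy, OpenCV 4.12 (cv2) and the standard library are available. Lean on these libraries where they do the work, as an engineer would, in place of code of your own. Each camera call takes 0.05 s, during which the arm holds its last target. There are 200 camera calls.

TASK

The wooden plinth is to be drilled for a sculpture's mounting rod. Put it square into the nest of the drill jig, broad foot down and its long side along the nest's long side, and press it gently past the side spring until you feel that it sits flat on the nest's floor; only then swing the hinged leaf down over it until it is fully shut. Do not force the plinth, do not use the leaf to push it home, and leave the other things on the bench where they are.

Things in the scene. Friction and masses are not known exactly. Their poses are not given: they have to be found in the camera images.
- plinth: loose stepped hardwood block, 0.12 kg. Foot 54 (x) x 84 (y) x 20 mm high; centred on it an upper step 40 (x) x 70 (y) x 26 mm high; 46 mm tall in all, pencil cross on top. Origin at the centre of its underside, z up, y along its long side; it stands upright at the start. Half a turn about z makes no difference.
- jig: drill jig fixed to the bench. Origin at bench height under the middle of the nest's range, z up, y from the nest to the hinge. Aluminium base 150 (x) x 190 (y, from -75 to +115) x 12 mm on 8 mm feet. Clamped on it is a steel nest plate 112 x 112 mm whose floor is 25 mm above the bench. Seated, the plinth's underside is 25 mm and its top 71 mm above the bench.
- nest_mid (a point): point of the jig at x 0, y 0, z 25 mm: middle of the nest floor's range. Four steel rails 10 mm wide, 15 mm high with square edges enclose a pocket 58 (x) x 86 mm (y) for the plinth's foot, centred here in x. In y the pocket's centre may lie anywhere from -8 to +8 mm from here, as the last user clamped it; this is not measured. It holds against 100 N.
- spring_mid (a point): point of the jig at x -25, y 0, z 31 mm, where the flat spring, 18 mm wide, in a gap of the -x rail stands 4.5 mm into the pocket (it goes with the nest in y). Its lead-in leans back to above the rail (top 42 mm above the bench). It gives way to -x at 3 to 6 N and holds the plinth to the +x rail. The plinth hangs on it, mm proud, unless pressed down with 3 to 15 N.
- leaf_hinge (a point): a point of the jig, the middle of the leaf's hinge axis, at x 0, y +100, z 81 mm in the jig's frame; the axis runs along the jig's x between two cheeks 14 mm thick (centred at x -40 and +40 mm, tops 94 mm above the bench).
- leaf (a joint): angle of the hinged leaf: 0 shut at its stop (level over the nest, pointing to the jig's -y), 1.57 upright, 1.95 fully back. Bar 50 mm wide (x), 10 mm thick (hinge axis in mid-thickness), reaching 160 mm from the hinge axis; under it, 100 mm from the hinge, a sprung pad that bears on the seated plinth with 3 N. Stiff hinge: stays where it is left, swings with 1 to 3 N at the knob. It starts open.
- leaf_knob (a point): centre of the leaf's black ball knob, 24 mm in diameter, on a 10 mm stem at the leaf's free end, 192 mm from the hinge axis.
- jar: bystander: closed paint jar, 60 mm across and about 85 mm tall, origin under its centre.
- figure: bystander: small glazed clay figure about 70 mm across and 115 mm tall, origin under its centre.
- brush: bystander: paint brush lying on the bench.
- disc: bystander: round turned wooden plinth 72 mm in diameter and 26 mm tall, origin under its centre.
There are look-alikes about, which are no part of the job. What is shaped like the plinth but turquoise is not meant.

How it is judged:
By the outcome, as a careful person would: the job done as asked, in the order asked, and still so for the second after the job is handed in, with the robot touching nothing.
It also fails if it takes over 64 s, if anything falls off the work surface, if the arm or the gripper's body presses on something with over 40 N, if the wrist force passes 120 N, or if a joint passes its speed limit or range.

## Working session

There is one attempt and no reset: what is moved stays moved. The work goes in short steps, Python scripts to look and compute and a tool call to move; the robot and the scene stay as the last step left them, time stands still between calls to the robot, and variables do not carry over. Pictures are saved under pics/ and viewed, at most 10 in all, crops included, and the job is handed in when it is done.

Besides the shell and the picture viewer there is one more tool, called after "Call:" by a JSON object that holds its "api" and its "payload", one argument or row to a line. arm_command: Moves the arm, as the interface text tells. Its arguments: {"type":"object","properties":{"steps":{"type":"array","items":{"type":"object","properties":{"grip":{"type":"number"},"xyz":{"type":"array","items":{"type":"number"}},"twist":{"type":"number"}}}},"force":{"type":"number"}},"required":["steps"]}

```bash
mkdir -p pics && cat > h.py <<'E'
import numpy as np, cv2
from rig import observe, camera, job, boxes_of, outline_of, place_of
def ray(c,px):
    d=np.linalg.inv(c["mtx"])@np.array([px[0],px[1],1.0]); return np.array(c["position"]), np.array(c["rotation"])@d
def at_z(c,px,z):
    p,d=ray(c,px); return p+d*(z-p[2])/d[2]
def proj(c,P):
    q=np.array(c["rotation"]).T@(np.asarray(P,float)-c["position"]); q=np.array(c["mtx"])@q; return q[:2]/q[2]
def tri(c1,p1,c2,p2):
    A=[];b=[]
    for c,p in((c1,p1),(c2,p2)):
        o,d=ray(c,p); d=d/np.linalg.norm(d); M=np.eye(3)-np.outer(d,d); A.append(M); b.append(M@o)
    return np.linalg.lstsq(np.vstack(A),np.hstack(b),rcond=None)[0]
E
python3 - <<'E'
from h import *
np.set_printoptions(precision=4,suppress=True)
s=observe(); print({k:np.round(v,3) for k,v in s.items()})
C={}
for n in("top","side"):
    c=C[n]=camera(n); cv2.imwrite(f"pics/{n}0.png",c["image"]); print(n,c["position"],c["rotation"])
    for q in("plinth","jig","nest_mid","spring_mid","leaf_hinge","leaf_knob","jar","figure","disc"):
        print(n,q,[(np.round(r["centre"],1),round(r["score"],2)) for r in place_of(n,q)[:3]])
E
```

```text
{'t': np.float64(0.0), 'joint_positions': array([-1.44 ,  0.478,  0.022,  1.556, -0.011,  1.109, -0.083]), 'qd': array([-0.003,  0.   ,  0.002,  0.001, -0.001,  0.002, -0.   ]), 'joint_torque': array([ -0.001, -59.645,   1.608, -28.119,   0.013,   0.009,  -0.   ]), 'tcp_pos': array([0.16 , 0.655, 0.255]), 'tool_rot': array([-0.   ,  0.119,  0.993, -0.001]), 'force': array([-0.577,  0.208,  0.217]), 'ft_torque': array([-0.012,  0.001,  0.007]), 'grip_force': np.float64(0.0), 'width': np.float64(0.085)}
top [0.3424 0.0046 1.2483] [ 0.0709 -0.696   0.7117 -0.0627]
top plinth [(array([424.6, 180.7]), 0.87), (array([379.9, 221.4]), 0.76), (array([333.3, 253.7]), 0.56)]
top jig [(array([259. , 228.2]), 0.78)]
top nest_mid [(array([259.1, 225.5]), 0.58)]
top spring_mid [(array([259.3, 235. ]), 0.75)]
top leaf_hinge [(array([213.3, 218.4]), 0.91)]
top leaf_knob [(array([191.8, 205.6]), 0.71)]
top jar [(array([247.9, 141.6]), 0.72)]
top figure [(array([372.4, 151.8]), 0.98)]
top disc [(array([355.5, 307.6]), 0.68)]
side [1.3612 0.5817 0.8697] [-0.204   0.4068  0.8044 -0.3818]
side plinth [(array([264.7, 205. ]), 0.79), (array([170.6, 237. ]), 0.72), (array([160.3, 206.2]), 0.63)]
side jig [(array([310.9, 241.7]), 0.75), (array([313.8, 236.6]), 0.62)]
side nest_mid [(array([313.8, 237.6]), 0.88), (array([342.2, 238.3]), 0.39)]
side spring_mid [(array([319.7, 231. ]), 0.68)]
side leaf_hinge [(array([349. , 236.7]), 0.82)]
side leaf_knob [(array([358.7, 177.3]), 0.87), (array([217.7, 203.4]), 0.57), (array([312.9, 236.4]), 0.56)]
side jar [(array([257.9, 305.8]), 0.94)]
side figure [(array([171.3, 237.7]), 0.62), (array([308.6, 241.4]), 0.43)]
side disc [(array([282. , 178.6]), 0.73)]
```

```bash
sed -i 's/^def ray/from scipy.spatial.transform import Rotation as Ro\ndef R(c):\n    q=np.asarray(c["rotation"],float); return q if q.ndim==2 else Ro.from_quat(q[[1,2,3,0]]).as_matrix()\ndef ray/; s/np.array(c\["rotation"\])/R(c)/g' h.py
python3 - <<'E'
from h import *
t=cv2.imread("pics/top0.png");s=cv2.imread("pics/side0.png")
cv2.imwrite("pics/top0c.png",cv2.resize(t[100:340,160:480],(800,600),interpolation=cv2.INTER_CUBIC))
cv2.imwrite("pics/side0c.png",cv2.resize(s[110:350,120:440],(800,600),interpolation=cv2.INTER_CUBIC))
np.set_printoptions(precision=4,suppress=True)
a=camera("top");b=camera("side")
for n,z,p,q in[("plinth1",0,(424.6,180.7),(160.3,206.2)),("plinth2",0,(379.9,221.4),0),("plinth3",0,(333.3,253.7),(264.7,205)),("jig",0,(259,228.2),(310.9,241.7)),("nest",.025,(259.1,225.5),(313.8,237.6)),("spring",.031,(259.3,235),(319.7,231)),("hinge",.081,(213.3,218.4),(349,236.7)),("knob",.27,(191.8,205.6),(358.7,177.3)),("jar",0,(247.9,141.6),(257.9,305.8)),("fig",0,(372.4,151.8),(171.3,237.7)),("disc",0,(355.5,307.6),(282,178.6))]:
    print(n,at_z(a,p,z),at_z(b,q,z) if q else "", tri(a,p,b,q) if q else "")
E
```

```text
plinth1 [ 0.6588 -0.3531  0.    ] [ 0.6684 -0.3454  0.    ] [ 0.661  -0.3556 -0.0094]
plinth2 [ 0.5521 -0.2285  0.    ]  
plinth3 [ 0.4702 -0.1035  0.    ] [ 0.4808 -0.1073  0.    ] [ 0.4732 -0.1077 -0.0058]
jig [0.5414 0.088  0.    ] [ 0.5328  0.0893 -0.    ] [0.5392 0.09   0.0054]
nest [0.5444 0.086  0.025 ] [0.5387 0.1007 0.025 ] [0.5408 0.0929 0.0235]
spring [0.5189 0.0854 0.031 ] [0.513  0.1023 0.031 ] [0.515  0.0932 0.0288]
hinge [0.5555 0.1949 0.081 ] [0.5381 0.2002 0.081 ] [0.5509 0.1991 0.0901]
knob [0.549  0.2089 0.27  ] [0.5513 0.2103 0.27  ] [0.5493 0.2093 0.2685]
jar [0.7796 0.1157 0.    ] [0.7913 0.1127 0.    ] [ 0.7846  0.1127 -0.0072]
fig [ 0.7422 -0.2193  0.    ] [ 0.7455 -0.2197 -0.    ] [ 0.7436 -0.2206 -0.0021]
disc [ 0.3324 -0.1542  0.    ] [ 0.3406 -0.1468  0.    ] [ 0.3318 -0.1543 -0.0079]
```

View pics/top0c.png

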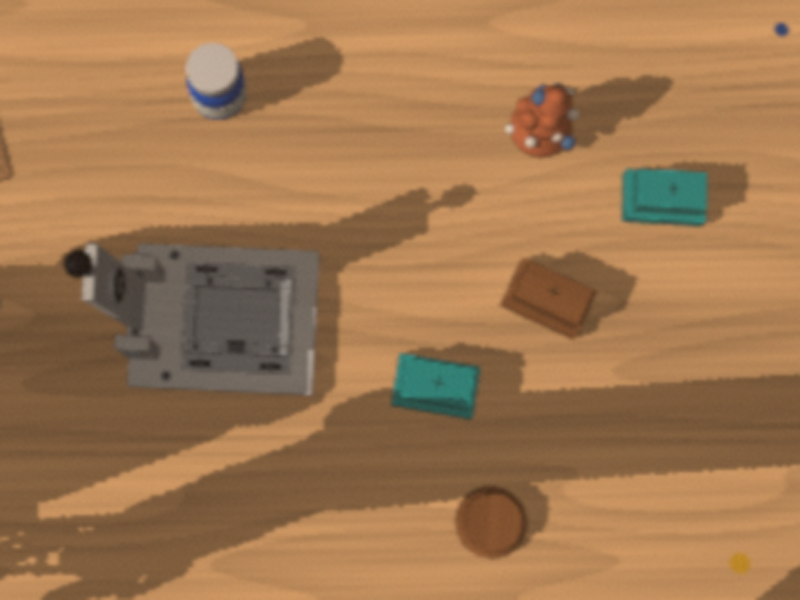

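View pics/side0c.png

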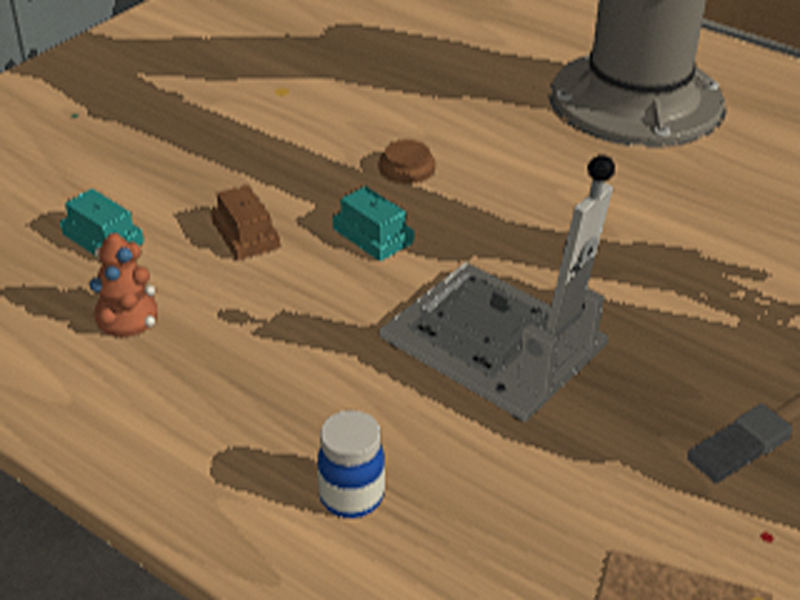

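```bash
cat >> h.py <<'E'
S=4
def box(x0,x1,y0,y1,z0,z1): return np.array([[x,y,z] for x in(x0,x1) for y in(y0,y1) for z in(z0,z1)])/1e3
def rz(a): return Ro.from_euler("z",a).as_matrix()
def render(c,parts):
    m=np.zeros((420*S,560*S),np.uint8)
    for P in parts:
        h=cv2.convexHull(np.float32([proj(c,p) for p in P])); cv2.fillConvexPoly(m,np.int32(np.round((h+.5)*S*16-8)),255,shift=4)
    return cv2.resize(m,(560,420),interpolation=cv2.INTER_AREA)/255.
PL=[box(-27,27,-42,42,0,20),box(-20,20,-35,35,20,46)]
def plinth(p): return [b@rz(p[2]).T+[p[0],p[1],p[3] if len(p)>3 else 0] for b in PL]
def jig(p):
    L=box(-25,25,-160,0,-5,5); kn=np.array([[0,-.192,0]])+.012*Ro.random(60,random_state=1).as_matrix()[:,:,0]; st=box(-5,5,-185,-155,-5,5)
    A=Ro.from_euler("x",-p[3]).as_matrix()
    parts=[box(-75,75,-75,115,0,20),box(-54,-26,90,110,20,94)*[1,1,1]]
    parts=[box(-75,75,-75,115,4,20),box(-47,-33,88,112,20,94),box(33,47,88,112,20,94)]+[b@A.T+[0,.1,.081] for b in(L,st,kn)]
    return [b@rz(p[2]).T+[p[0],p[1],0] for b in parts]
def fit(model,obs,x0,d):
    from scipy.optimize import minimize
    f=lambda x: sum(np.abs(render(c,model(x))-m).sum() for c,m in obs)
    sx=np.vstack([x0]+[np.add(x0,np.eye(len(x0))[i]*d[i]) for i in range(len(x0))])
    r=minimize(f,x0,method="Nelder-Mead",options=dict(initial_simplex=sx,xatol=1e-4,fatol=.05,maxiter=300)); return r.x,r.fun
E
python3 - <<'E'
from h import *
np.set_printoptions(precision=4,suppress=True)
a=camera("top");b=camera("side");obsP=[];obsJ=[]
for c,n in((a,"top"),(b,"side")):
    g=proj(c,[.552,-.2285,.02]); o=min(outline_of(n,"plinth"),key=lambda r:np.hypot(*(np.array(r["centre"])-g)))
    print(n,g,o["centre"],o["score"],o["pixels"].sum()); obsP.append((c,o["pixels"].astype(float)))
    o=outline_of(n,"jig")[0]; print(o["centre"],o["score"],o["pixels"].sum()); obsJ.append((c,o["pixels"].astype(float)))
for k in([0,1],[0],[1]):
    print("plinth",fit(plinth,[obsP[i] for i in k],[.552,-.2285,-.43],[.005,.005,.1]))
    J=fit(jig,[obsJ[i] for i in k],[.543,.090,-.06,1.62],[.005,.005,.05,.05]); print("jig",J)
    if len(k)==2: p=J[0]
# rectified crop of nest at rail-top height, 5 px/mm, cols=jig y (-80..80), rows=jig x(+60..-60)
def pt(x,y,z): return rz(p[2])@np.array([x,y,0])/1e3+[p[0],p[1],z]
for c,n in((a,"top"),(b,"side")):
    q=[(-80,60),(80,60),(80,-60),(-80,-60)]
    H=cv2.getPerspectiveTransform(np.float32([proj(c,pt(x,y,.04)) for y,x in q]),np.float32([[0,0],[800,0],[800,600],[0,600]]))
    w=cv2.warpPerspective(c["image"],H,(800,600),flags=cv2.INTER_CUBIC); cv2.imwrite(f"pics/rect_{n}.png",cv2.convertScaleAbs(w,alpha=1.6))
print(repr(p))
E
```

```text
top [381.2682 220.1011] [379.2, 219.2] 0.76 725
[244.7, 224.6] 0.76 4842
side [216.9411 196.1437] [218.8, 199.5] 0.81 526
[324.9, 237.0] 0.86 3801
plinth (array([ 0.5578, -0.2227, -0.4775]), np.float64(99.06666666666666))
jig (array([ 0.542 ,  0.0941, -0.0642,  1.6646]), np.float64(510.5254901960784))
plinth (array([ 0.5575, -0.2227, -0.4685]), np.float64(36.423529411764704))
jig (array([ 0.5419,  0.094 , -0.0671,  1.6579]), np.float64(142.4313725490196))
plinth (array([ 0.5591, -0.2205, -0.5183]), np.float64(52.28235294117647))
jig (array([ 0.5416,  0.0945, -0.0575,  1.6697]), np.float64(335.8745098039215))
array([ 0.542 ,  0.0941, -0.0642,  1.6646])
```

View pics/rect_top.png

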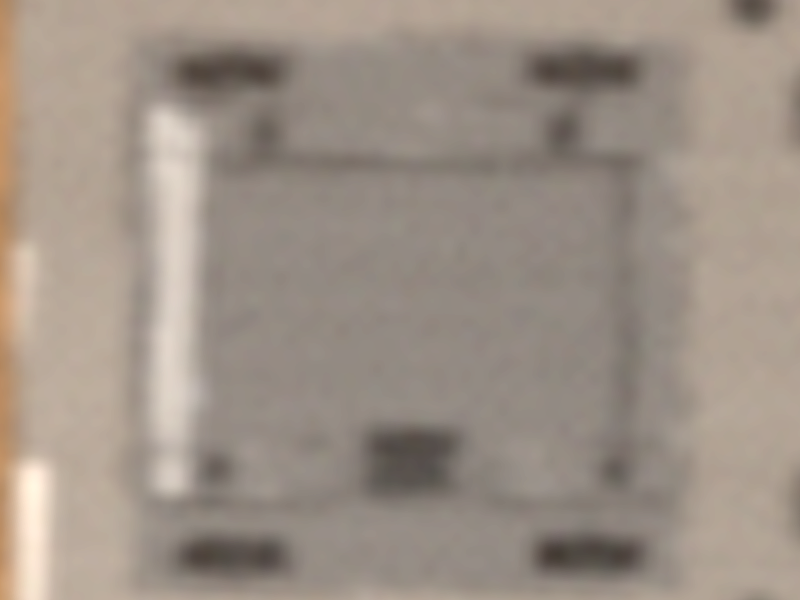

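Top view: brown plinth at crop (549,295), the turquoise look-alikes either side. Side view: leaf open, knob at (600,168). Rectified nest: −y rail from col 152 to 203, +y rail inner edge ≈622, spring ≈410, so the pocket offset is about +2.8 mm. Moving above the plinth.

Call:
{"api": "arm_command", "payload": {
  "steps": [
    {"grip": 1, "xyz": [0.024, -0.03, 0.012], "twist": -0.023},
    {"grip": 1, "xyz": [0.024, -0.03, 0.012], "twist": -0.023},
    {"grip": 1, "xyz": [0.024, -0.03, 0.012], "twist": -0.023},
    {"grip": 1, "xyz": [0.024, -0.03, 0.012], "twist": -0.023},
    {"grip": 1, "xyz": [0.024, -0.03, 0.012], "twist": -0.023},
    {"grip": 1, "xyz": [0.024, -0.03, 0.012], "twist": -0.023},
    {"grip": 1, "xyz": [0.024, -0.03, 0.012], "twist": -0.023},
    {"grip": 1, "xyz": [0.024, -0.03, 0.012], "twist": -0.023},
    {"grip": 1, "xyz": [0.024, -0.03, 0.0], "twist": -0.023},
    {"grip": 1, "xyz": [0.024, -0.03, 0.0], "twist": -0.023}
  ]
}}

```text
t: 2.23
tcp_pos: [0.4009, 0.3545, 0.3536]
tool_rot: [0.0, 0.233, 0.973, 0.001]
force: [0.3, -0.0, -0.5]
width: 0.0851
grip_force: 0.0
```

Call:
{"api": "arm_command", "payload": {
  "steps": [
    {"grip": 1, "xyz": [0.01, -0.038, 0]},
    {"grip": 1, "xyz": [0.01, -0.038, 0]},
    {"grip": 1, "xyz": [0.01, -0.038, 0]},
    {"grip": 1, "xyz": [0.01, -0.038, 0]},
    {"grip": 1, "xyz": [0.01, -0.038, 0]},
    {"grip": 1, "xyz": [0.01, -0.038, 0]},
    {"grip": 1, "xyz": [0.01, -0.038, 0]},
    {"grip": 1, "xyz": [0.01, -0.038, 0]},
    {"grip": 1, "xyz": [0.01, -0.038, 0]},
    {"grip": 1, "xyz": [0.01, -0.038, 0]}
  ]
}}

```text
invalid input at $.steps[0]: expected keys grip, xyz, twist
```

Call:
{"api": "arm_command", "payload": {
  "steps": [
    {"grip": 1, "xyz": [0.01, -0.033, -0.02]},
    {"grip": 1, "xyz": [0.01, -0.033, -0.02]},
    {"grip": 1, "xyz": [0.01, -0.033, -0.025]},
    {"grip": 1, "xyz": [0.01, -0.033, -0.025]},
    {"grip": 1, "xyz": [0.01, -0.033, -0.03]},
    {"grip": 1, "xyz": [0.008, -0.033, -0.03]},
    {"grip": 1, "xyz": [0, 0, 0]},
    {"grip": 1, "xyz": [0, 0, 0]}
  ]
}}

```text
invalid input at $.steps[0]: expected keys grip, xyz, twist
```

Call:
{"api": "arm_command", "payload": {
  "steps": [
    {"grip": 1, "xyz": [0.01, -0.038, 0], "twist": 0},
    {"grip": 1, "xyz": [0.01, -0.038, 0], "twist": 0},
    {"grip": 1, "xyz": [0.01, -0.038, 0], "twist": 0},
    {"grip": 1, "xyz": [0.01, -0.038, 0], "twist": 0},
    {"grip": 1, "xyz": [0.01, -0.038, 0], "twist": 0},
    {"grip": 1, "xyz": [0.01, -0.038, 0], "twist": 0},
    {"grip": 1, "xyz": [0.01, -0.038, 0], "twist": 0},
    {"grip": 1, "xyz": [0.01, -0.038, 0], "twist": 0},
    {"grip": 1, "xyz": [0.01, -0.038, 0], "twist": 0},
    {"grip": 1, "xyz": [0.01, -0.038, 0], "twist": 0}
  ]
}}

```text
t: 3.07
tcp_pos: [0.4997, -0.0261, 0.3527]
tool_rot: [0.0, 0.232, 0.973, 0.0]
force: [0.7, 0.7, -1.3]
width: 0.0856
grip_force: 0.0
```

Call:
{"api": "arm_command", "payload": {
  "steps": [
    {"grip": 1, "xyz": [0.01, -0.033, -0.02], "twist": 0},
    {"grip": 1, "xyz": [0.01, -0.033, -0.02], "twist": 0},
    {"grip": 1, "xyz": [0.01, -0.033, -0.025], "twist": 0},
    {"grip": 1, "xyz": [0.01, -0.033, -0.025], "twist": 0},
    {"grip": 1, "xyz": [0.01, -0.033, -0.03], "twist": 0},
    {"grip": 1, "xyz": [0.008, -0.033, -0.03], "twist": 0},
    {"grip": 1, "xyz": [0, 0, 0], "twist": 0},
    {"grip": 1, "xyz": [0, 0, 0], "twist": 0}
  ]
}}

```text
t: 3.73
tcp_pos: [0.5544, -0.2171, 0.2066]
tool_rot: [-0.002, 0.234, 0.972, -0.001]
force: [0.2, -0.0, -0.4]
width: 0.0851
grip_force: 0.0
```

```bash
python3 - <<'E'
from h import *
s=observe(); print(s["t"],s["tcp_pos"],s["tool_rot"])
c=camera("side"); cv2.imwrite("pics/s1.png",cv2.resize(c["image"][90:290,100:370],(800,592),interpolation=cv2.INTER_CUBIC))
E
```

```text
3.7333 [ 0.55435971 -0.21710221  0.20657811] [-1.85035560e-03  2.34158895e-01  9.72196289e-01 -7.50571999e-04]
```

View pics/s1.png

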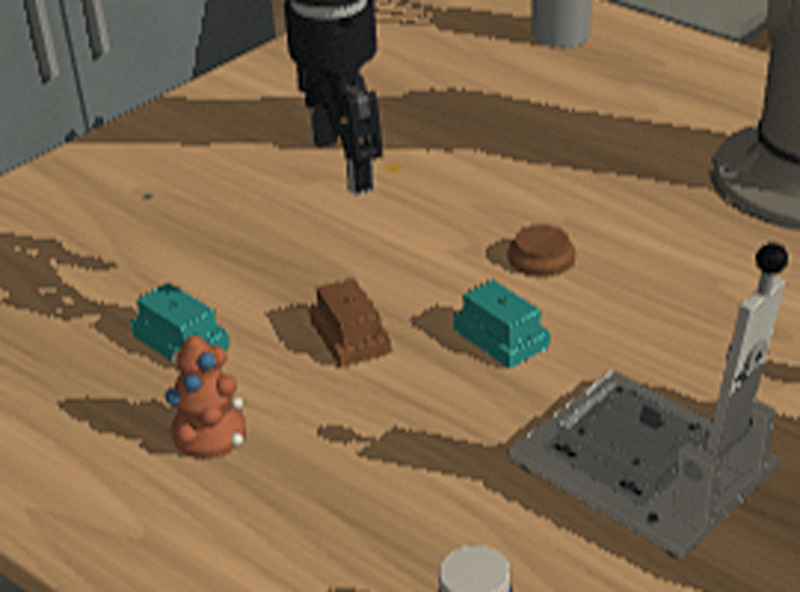

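```bash
python3 - <<'E'
from h import *
c=camera("side")
for z in(.18,.185,.19,.195,.2):
    print(z,[(100*0+(proj(c,[.554+.456*s,-.217+.89*s,z])-[100,90])*2.963).round() for s in(.043,.057,-.043,-.057)])
E
```

```text
0.18 [array([359., 203.]), array([365., 210.]), array([326., 158.]), array([321., 151.])]
0.185 [array([359., 198.]), array([365., 206.]), array([325., 153.]), array([320., 146.])]
0.19 [array([359., 193.]), array([364., 201.]), array([325., 148.]), array([320., 142.])]
0.195 [array([358., 188.]), array([364., 196.]), array([325., 144.]), array([319., 137.])]
0.2 [array([358., 183.]), array([364., 191.]), array([324., 139.]), array([319., 132.])]
```

Call:
{"api": "arm_command", "payload": {
  "steps": [
    {"grip": 1, "xyz": [0.003, -0.0055, -0.04], "twist": 0},
    {"grip": 1, "xyz": [0, 0, -0.04], "twist": 0},
    {"grip": 1, "xyz": [0, 0, -0.03], "twist": 0},
    {"grip": 1, "xyz": [0, 0, -0.025], "twist": 0},
    {"grip": 1, "xyz": [0, 0, 0], "twist": 0},
    {"grip": 1, "xyz": [0, 0, 0], "twist": 0}
  ]
}}

```text
t: 4.33
tcp_pos: [0.5592, -0.2191, 0.0741]
tool_rot: [-0.0, 0.231, 0.973, 0.0]
force: [-0.8, -0.6, 0.6]
width: 0.0853
grip_force: 0.0
```

Call:
{"api": "arm_command", "payload": {
  "steps": [
    {"grip": 1, "xyz": [-0.001, -0.003, -0.015], "twist": 0},
    {"grip": 1, "xyz": [0, 0, -0.016], "twist": 0},
    {"grip": 1, "xyz": [0, 0, 0], "twist": 0},
    {"grip": 1, "xyz": [0, 0, 0], "twist": 0},
    {"grip": 1, "xyz": [0, 0, 0], "twist": 0}
  ]
}}

```text
t: 4.75
tcp_pos: [0.5592, -0.2237, 0.0448]
tool_rot: [0.002, 0.232, 0.973, 0.0]
force: [0.3, 0.2, -0.2]
width: 0.0852
grip_force: 0.0
```

Call:
{"api": "arm_command", "payload": {
  "steps": [
    {"grip": 0.8, "xyz": [0, 0, 0], "twist": 0},
    {"grip": 0.7, "xyz": [0, 0, 0], "twist": 0},
    {"grip": 0.7, "xyz": [0, 0, 0], "twist": 0},
    {"grip": 0.7, "xyz": [0, 0, 0], "twist": 0},
    {"grip": 0.7, "xyz": [0, 0, 0], "twist": 0},
    {"grip": 0.7, "xyz": [0, 0, 0], "twist": 0}
  ],
  "force": 30
}}

```text
t: 5.25
tcp_pos: [0.5588, -0.2237, 0.0443]
tool_rot: [0.001, 0.232, 0.973, 0.0]
force: [-1.1, 1.8, 8.3]
width: 0.0694
grip_force: 32.7
```

```bash
python3 - <<'E'
from h import *
s=observe(); print(s["t"],s["tcp_pos"],s["force"],s["width"],s["grip_force"])
c=camera("side"); cv2.imwrite("pics/s2.png",cv2.resize(c["image"][140:240,160:295],(800,592),interpolation=cv2.INTER_CUBIC))
E
```

```text
5.25 [ 0.55882623 -0.22374039  0.04426592] [-1.13418019  1.78620476  8.27583797] 0.069442723117816 32.66994595527649
```

View pics/s2.png

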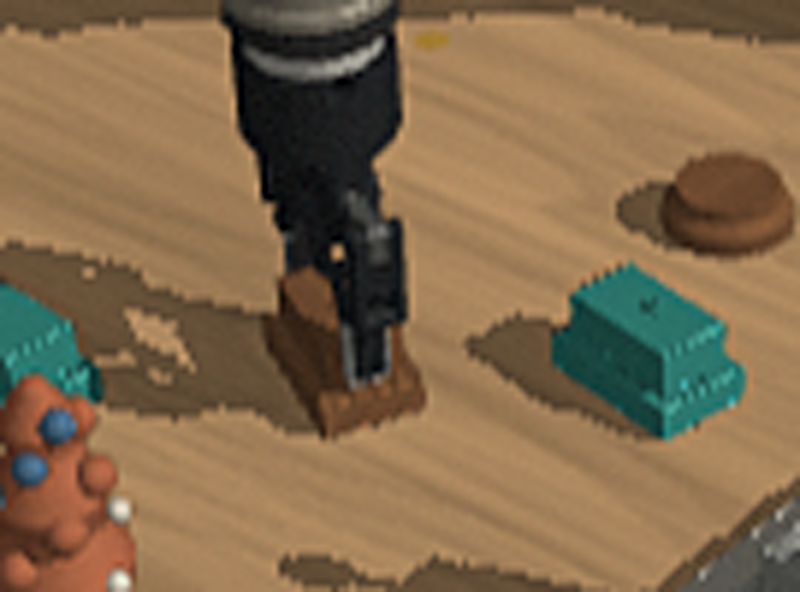

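Plinth gripped (69.4 mm, 32 N), centred on the fingers. Lifting and carrying it over the nest.

Call:
{"api": "arm_command", "payload": {
  "steps": [
    {"grip": 0.7, "xyz": [0, 0, 0.01], "twist": 0},
    {"grip": 0.7, "xyz": [0, 0, 0.02], "twist": 0},
    {"grip": 0.7, "xyz": [0, 0, 0.03], "twist": 0},
    {"grip": 0.7, "xyz": [0, 0, 0.03], "twist": 0},
    {"grip": 0.7, "xyz": [0, 0.01, 0.02], "twist": 0.04},
    {"grip": 0.7, "xyz": [-0.002, 0.03, 0], "twist": 0.05},
    {"grip": 0.7, "xyz": [-0.002, 0.03, 0], "twist": 0.05},
    {"grip": 0.7, "xyz": [-0.002, 0.03, 0], "twist": 0.05},
    {"grip": 0.7, "xyz": [-0.002, 0.03, 0], "twist": 0.05},
    {"grip": 0.7, "xyz": [-0.002, 0.03, 0], "twist": 0.05}
  ],
  "force": 50
}}

```text
t: 6.13
tcp_pos: [0.5473, -0.0624, 0.1533]
tool_rot: [0.0, 0.088, 0.996, 0.0]
force: [-0.8, 0.1, -0.7]
width: 0.0687
grip_force: 59.9
```

Call:
{"api": "arm_command", "payload": {
  "steps": [
    {"grip": 0.7, "xyz": [-0.002, 0.03, 0], "twist": 0.05},
    {"grip": 0.7, "xyz": [-0.002, 0.03, 0], "twist": 0.06},
    {"grip": 0.7, "xyz": [0, 0.03, 0], "twist": 0},
    {"grip": 0.7, "xyz": [0, 0.03, 0], "twist": 0},
    {"grip": 0.7, "xyz": [0, 0.025, 0], "twist": 0},
    {"grip": 0.7, "xyz": [0, 0.015, 0], "twist": 0},
    {"grip": 0.7, "xyz": [0, 0, 0], "twist": 0},
    {"grip": 0.7, "xyz": [0, 0, 0], "twist": 0},
    {"grip": 0.7, "xyz": [0, 0, 0], "twist": 0}
  ]
}}

```text
t: 6.88
tcp_pos: [0.5437, 0.095, 0.1529]
tool_rot: [0.0, 0.035, 0.999, -0.0]
force: [-0.3, -0.0, -1.6]
width: 0.0688
grip_force: 59.9
```

```bash
cat > m.py <<'E'
from h import *
np.set_printoptions(precision=4,suppress=True)
JX,JY,JW=.542,.0940,-.0655
def st():
    s=observe(); w=s["tool_rot"]; yaw=2*np.arctan2(w[2],w[1])-np.pi; yaw=(yaw+np.pi/2)%np.pi-np.pi/2
    d=rz(-JW)@(np.array(s["tcp_pos"])-[JX,JY,0])*1e3
    print("t",round(float(s["t"]),2),"tcp",s["tcp_pos"],"jig mm",d.round(1),"yaw",round(float(yaw),4),"dyaw",round(float(JW-yaw),4),"F",np.round(rz(-JW)@s["force"],1),"M",np.round(s["ft_torque"],2),"w",round(float(s["width"]),4),round(float(s["grip_force"]),1)); return s,yaw
E
python3 - <<'E'
from m import *
from scipy.optimize import minimize
s,yaw=st(); T=np.array(s["tcp_pos"])
for n in("top","side"):
    c=camera(n); cv2.imwrite(f"pics/{n}3.png",c["image"])
    g=proj(c,T-[0,0,.03])
    for o in outline_of(n,"plinth")[:4]:
        if np.hypot(*(np.array(o["centre"])-g))<25:
            m=o["pixels"].astype(float); H=render(c,plinth([*T[:2],yaw,T[2]-.0443]))
            # only visible part: compare where hidden by gripper ignored -> shift search on foot extents
            print(n,o["score"],m.sum(),H.sum(),np.argwhere(m>0).min(0),np.argwhere(m>0).max(0),np.argwhere(H>.5).min(0),np.argwhere(H>.5).max(0))
c=camera("side");g=proj(c,T-[0,0,.03]).astype(int);cv2.imwrite("pics/s3.png",cv2.resize(c["image"][g[1]-50:g[1]+60,g[0]-60:g[0]+90],(800,587),interpolation=cv2.INTER_CUBIC))
E
```

```text
t 6.88 tcp [0.5437 0.095  0.1529] jig mm [  1.6   1.1 152.9] yaw -0.0701 dyaw 0.0046 F [-0.3 -0.  -1.6] M [-0.02 -0.03  0.04] w 0.0688 59.9
top 0.44 51.0 872.0627450980393 [223 264] [232 269] [207 234] [232 271]
top 0.34 1389.0 872.0627450980393 [197 185] [258 286] [207 234] [232 271]
side 0.94 703.0 910.7176470588236 [191 295] [224 332] [190 293] [225 333]
```

View pics/s3.png

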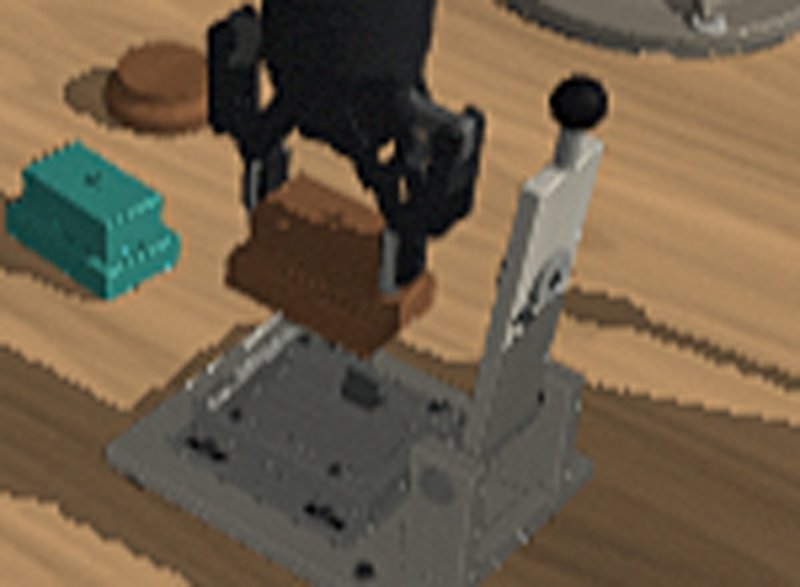

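Held level above the nest (bottom corner at (365,355), finger at (395,290)). One in-hand check of the x offset.

```bash
python3 - <<'E'
from m import *
s,yaw=st(); T=np.array(s["tcp_pos"])
c=camera("side"); g=proj(c,T-[0,0,.03]); o=min(outline_of("side","plinth"),key=lambda r:np.hypot(*(np.array(r["centre"])-g))); m=o["pixels"]
cols=np.arange(298,331); bot=lambda H:np.array([H[150:,k].sum() and (np.nonzero(H[:,k]>.5)[0].max()+H[np.nonzero(H[:,k]>.5)[0].max()+1,k]) for k in cols])
bm=bot(m.astype(float))
for dx in np.arange(-6,7,2):
    P=T[:2]+(rz(yaw)@[dx/1e3,0,0])[:2]
    H=render(c,plinth([*P,yaw,T[2]-.0443])); e=bot(H)-bm; k=np.argwhere(H>.5)
    print(dx,"bottom err",e.mean().round(2),e.std().round(2),"cols",k[:,1].min(),k[:,1].max(), "sum left/right",e[:8].mean().round(2),e[-10:].mean().round(2))
km=np.argwhere(m);print(km[:,1].min(),km[:,1].max())
E
```

```text
t 7.13 tcp [0.5437 0.0952 0.1526] jig mm [  1.7   1.3 152.6] yaw -0.0707 dyaw 0.0052 F [ 0.6 -0.7 -0.7] M [ 0.03  0.02 -0.02] w 0.0689 59.9
-6 bottom err -1.68 0.82 cols 295 334 sum left/right -2.4 -0.56
-4 bottom err -1.23 0.6 cols 294 334 sum left/right -1.81 -0.56
-2 bottom err -0.72 0.41 cols 294 333 sum left/right -1.05 -0.47
0 bottom err -0.32 0.41 cols 293 333 sum left/right -0.41 -0.57
2 bottom err 0.1 0.57 cols 293 332 sum left/right 0.13 -0.54
4 bottom err 0.49 0.81 cols 292 332 sum left/right 0.85 -0.63
6 bottom err 0.95 1.1 cols 292 331 sum left/right 1.55 -0.54
293 332
```

Call:
{"api": "arm_command", "payload": {
  "steps": [
    {"grip": 0.7, "xyz": [0.0008, 0.0016, -0.03], "twist": 0.0046},
    {"grip": 0.7, "xyz": [0, 0, -0.02], "twist": 0},
    {"grip": 0.7, "xyz": [0, 0, -0.01], "twist": 0},
    {"grip": 0.7, "xyz": [0, 0, 0], "twist": 0},
    {"grip": 0.7, "xyz": [0, 0, 0], "twist": 0},
    {"grip": 0.7, "xyz": [0, 0, 0], "twist": 0}
  ]
}}

```text
t: 7.73
tcp_pos: [0.5453, 0.0979, 0.0934]
tool_rot: [0.001, 0.032, 0.999, 0.0]
force: [-0.8, -0.3, -0.7]
width: 0.0687
grip_force: 59.9
```

Call:
{"api": "arm_command", "payload": {
  "steps": [
    {"grip": 0.7, "xyz": [-0.002, -0.0012, 0], "twist": 0},
    {"grip": 0.7, "xyz": [0, 0, 0], "twist": 0},
    {"grip": 0.7, "xyz": [0, 0, 0], "twist": 0},
    {"grip": 0.7, "xyz": [0, 0, 0], "twist": 0}
  ]
}}

```text
t: 8.07
tcp_pos: [0.5427, 0.0968, 0.093]
tool_rot: [0.0, 0.032, 0.999, 0.0]
force: [-0.5, -0.3, -0.9]
width: 0.0687
grip_force: 59.9
```

```bash
python3 -c "
from m import *
st()"
```

```text
t 8.07 tcp [0.5427 0.0968 0.093 ] jig mm [ 0.5  2.9 93. ] yaw -0.0642 dyaw -0.0013 F [-0.5 -0.3 -0.9] M [ 0.02 -0.   -0.  ] w 0.0687 59.9
```

Call:
{"api": "arm_command", "payload": {
  "steps": [
    {"grip": 0.7, "xyz": [0, 0, -0.003], "twist": 0},
    {"grip": 0.7, "xyz": [0, 0, -0.003], "twist": 0},
    {"grip": 0.7, "xyz": [0, 0, -0.002], "twist": 0},
    {"grip": 0.7, "xyz": [0, 0, -0.001], "twist": 0},
    {"grip": 0.7, "xyz": [0, 0, -0.001], "twist": 0},
    {"grip": 0.7, "xyz": [0, 0, 0], "twist": 0},
    {"grip": 0.7, "xyz": [0, 0, 0], "twist": 0}
  ]
}}

```text
t: 8.65
tcp_pos: [0.5431, 0.0968, 0.0841]
tool_rot: [0.0, 0.032, 0.999, 0.001]
force: [-5.5, 0.8, 19.9]
width: 0.0688
grip_force: 62.4
```

```bash
python3 -c "
from m import *
st()"
```

```text
t 8.65 tcp [0.5431 0.0968 0.0841] jig mm [ 0.9  2.9 84.1] yaw -0.0649 dyaw -0.0006 F [-5.5  0.4 19.9] M [-0.71  1.26 -0.25] w 0.0688 62.4
```

Call:
{"api": "arm_command", "payload": {
  "steps": [
    {"grip": 0.7, "xyz": [0, 0, 0.0007], "twist": 0},
    {"grip": 0.7, "xyz": [0, 0.0005, 0], "twist": 0},
    {"grip": 0.7, "xyz": [0, 0.0005, 0], "twist": 0},
    {"grip": 0.7, "xyz": [0, 0, 0], "twist": 0}
  ]
}}

```text
t: 8.98
tcp_pos: [0.543, 0.0969, 0.0842]
tool_rot: [0.0, 0.033, 0.999, -0.0]
force: [-3.4, -2.2, 12.8]
width: 0.0689
grip_force: 61.6
```

```bash
python3 -c "
from m import *
st()"
```

```text
t 8.98 tcp [0.543  0.0969 0.0842] jig mm [ 0.8  2.9 84.2] yaw -0.0653 dyaw -0.0002 F [-3.2 -2.5 12.8] M [-0.93  0.73 -0.17] w 0.0689 61.6
```

Call:
{"api": "arm_command", "payload": {
  "steps": [
    {"grip": 0.7, "xyz": [0, 0.0005, 0], "twist": 0},
    {"grip": 0.7, "xyz": [0, 0.0005, 0], "twist": 0},
    {"grip": 0.7, "xyz": [0, 0, 0], "twist": 0}
  ]
}}

```text
t: 9.23
tcp_pos: [0.543, 0.097, 0.0841]
tool_rot: [0.0, 0.033, 0.999, -0.001]
force: [-3.1, -2.7, 12.4]
width: 0.0687
grip_force: 61.6
```

```bash
python3 -c "
from m import *
st()"
```

```text
t 9.23 tcp [0.543  0.097  0.0841] jig mm [ 0.8  3.  84.1] yaw -0.0658 dyaw 0.0003 F [-3.  -2.9 12.4] M [-1.42  0.76 -0.12] w 0.0687 61.6
```

Call:
{"api": "arm_command", "payload": {
  "steps": [
    {"grip": 0.7, "xyz": [0, 0, 0.001], "twist": 0},
    {"grip": 0.7, "xyz": [0, 0, 0.001], "twist": 0},
    {"grip": 0.7, "xyz": [0, 0, 0], "twist": 0},
    {"grip": 0.7, "xyz": [0, 0, 0], "twist": 0}
  ]
}}

```text
t: 9.57
tcp_pos: [0.5427, 0.0989, 0.0851]
tool_rot: [0.0, 0.032, 0.999, 0.0]
force: [0.4, -0.1, -0.3]
width: 0.0686
grip_force: 60.0
```

```bash
python3 -c "
from m import *
st()"
```

```text
t 9.57 tcp [0.5427 0.0989 0.0851] jig mm [ 0.4  4.9 85.1] yaw -0.064 dyaw -0.0015 F [ 0.4 -0.1 -0.3] M [-0.12 -0.24 -0.01] w 0.0686 60.0
```

Call:
{"api": "arm_command", "payload": {
  "steps": [
    {"grip": 0.7, "xyz": [0, 0, -0.001], "twist": 0},
    {"grip": 0.7, "xyz": [0, 0, -0.0007], "twist": 0},
    {"grip": 0.7, "xyz": [0, 0, 0], "twist": 0},
    {"grip": 0.7, "xyz": [0, 0, 0], "twist": 0}
  ]
}}

```text
t: 9.9
tcp_pos: [0.5432, 0.099, 0.0836]
tool_rot: [0.001, 0.032, 0.999, 0.0]
force: [3.2, -0.5, 0.5]
width: 0.0688
grip_force: 60.2
```

```bash
python3 -c "
from m import *
st()"
```

```text
t 9.9 tcp [0.5432 0.099  0.0836] jig mm [ 0.8  5.1 83.6] yaw -0.0642 dyaw -0.0013 F [ 3.2 -0.3  0.5] M [ 0.04 -0.62 -0.08] w 0.0688 60.2
```

Entering freely, and the spring's push in +x can be felt. Continuing down gently.

Call:
{"api": "arm_command", "payload": {
  "steps": [
    {"grip": 0.7, "xyz": [0, 0, -0.001], "twist": 0},
    {"grip": 0.7, "xyz": [0, 0, -0.001], "twist": 0},
    {"grip": 0.7, "xyz": [0, 0, -0.001], "twist": 0},
    {"grip": 0.7, "xyz": [0, 0, 0], "twist": 0}
  ]
}}

```text
t: 10.23
tcp_pos: [0.543, 0.0988, 0.0805]
tool_rot: [0.001, 0.032, 0.999, 0.0]
force: [3.8, 0.9, 2.4]
width: 0.069
grip_force: 60.5
```

```bash
python3 -c "
from m import *
st()"
```

```text
t 10.23 tcp [0.543  0.0988 0.0805] jig mm [ 0.7  4.9 80.5] yaw -0.0644 dyaw -0.0011 F [3.7 1.2 2.4] M [ 0.04 -0.87 -0.02] w 0.069 60.5
```

Call:
{"api": "arm_command", "payload": {
  "steps": [
    {"grip": 0.7, "xyz": [0, 0, -0.001], "twist": 0},
    {"grip": 0.7, "xyz": [0, 0, -0.001], "twist": 0},
    {"grip": 0.7, "xyz": [0, 0, -0.001], "twist": 0},
    {"grip": 0.7, "xyz": [0, 0, -0.001], "twist": 0},
    {"grip": 0.7, "xyz": [0, 0, -0.001], "twist": 0},
    {"grip": 0.7, "xyz": [0, 0, 0], "twist": 0}
  ]
}}

```text
t: 10.73
tcp_pos: [0.5428, 0.0987, 0.0752]
tool_rot: [0.0, 0.032, 0.999, -0.0]
force: [5.8, -0.4, 0.2]
width: 0.0689
grip_force: 60.1
```

```bash
python3 -c "
from m import *
st()"
```

```text
t 10.73 tcp [0.5428 0.0987 0.0752] jig mm [ 0.5  4.8 75.2] yaw -0.0643 dyaw -0.0012 F [ 5.8 -0.   0.2] M [ 0.02 -1.24  0.04] w 0.0689 60.1
```

Call:
{"api": "arm_command", "payload": {
  "steps": [
    {"grip": 0.7, "xyz": [0, 0, -0.001], "twist": 0},
    {"grip": 0.7, "xyz": [0, 0, -0.001], "twist": 0},
    {"grip": 0.7, "xyz": [0, 0, -0.001], "twist": 0},
    {"grip": 0.7, "xyz": [0, 0, -0.001], "twist": 0},
    {"grip": 0.7, "xyz": [0, 0, 0], "twist": 0}
  ]
}}

```text
t: 11.15
tcp_pos: [0.5428, 0.0987, 0.0712]
tool_rot: [0.0, 0.032, 0.999, -0.0]
force: [6.1, -0.2, 0.2]
width: 0.0687
grip_force: 60.2
```

```bash
python3 -c "
from m import *
st()"
```

```text
t 11.15 tcp [0.5428 0.0987 0.0712] jig mm [ 0.5  4.7 71.2] yaw -0.0643 dyaw -0.0012 F [6.1 0.2 0.2] M [-0.06 -1.21  0.03] w 0.0687 60.2
```

Call:
{"api": "arm_command", "payload": {
  "steps": [
    {"grip": 0.7, "xyz": [0, 0, -0.001], "twist": 0},
    {"grip": 0.7, "xyz": [0, 0, -0.0007], "twist": 0},
    {"grip": 0.7, "xyz": [0, 0, -0.0007], "twist": 0},
    {"grip": 0.7, "xyz": [0, 0, 0], "twist": 0}
  ]
}}

```text
t: 11.48
tcp_pos: [0.543, 0.0986, 0.0695]
tool_rot: [0.0, 0.032, 0.999, 0.0]
force: [3.2, -1.0, 7.3]
width: 0.0688
grip_force: 60.8
```

```bash
python3 -c "
from m import *
st()"
```

```text
t 11.48 tcp [0.543  0.0986 0.0695] jig mm [ 0.7  4.7 69.5] yaw -0.0645 dyaw -0.001 F [ 3.2 -0.8  7.3] M [ 0.02 -0.77  0.06] w 0.0688 60.8
```

Floor felt at the expected height (69.5 mm vs 69.3 mm). Releasing, then confirming the seating by a gentle press on top.

Call:
{"api": "arm_command", "payload": {
  "steps": [
    {"grip": 0.7, "xyz": [0, 0, -0.0003], "twist": 0},
    {"grip": 0.7, "xyz": [0, 0, 0], "twist": 0},
    {"grip": 0.85, "xyz": [0, 0, 0], "twist": 0},
    {"grip": 1, "xyz": [0, 0, 0], "twist": 0},
    {"grip": 1, "xyz": [0, 0, 0], "twist": 0},
    {"grip": 1, "xyz": [0, 0, 0], "twist": 0},
    {"grip": 1, "xyz": [0, 0, 0], "twist": 0}
  ],
  "force": 30
}}

```text
t: 12.07
tcp_pos: [0.5416, 0.0987, 0.0682]
tool_rot: [-0.001, 0.032, 0.999, -0.0]
force: [-0.0, -0.3, -1.5]
width: 0.0853
grip_force: 0.0
```

Call:
{"api": "arm_command", "payload": {
  "steps": [
    {"grip": 1, "xyz": [0, 0, 0.01], "twist": 0},
    {"grip": 1, "xyz": [0, 0, 0.02], "twist": 0},
    {"grip": 1, "xyz": [0, 0, 0.02], "twist": 0},
    {"grip": 0.5, "xyz": [0, 0, 0], "twist": 0},
    {"grip": 0, "xyz": [0, 0, 0], "twist": 0},
    {"grip": 0, "xyz": [0, 0, 0], "twist": 0},
    {"grip": 0, "xyz": [0, 0, 0], "twist": 0},
    {"grip": 0, "xyz": [0, 0, 0], "twist": 0},
    {"grip": 0, "xyz": [0, 0, 0], "twist": 0},
    {"grip": 0, "xyz": [0, 0, 0], "twist": 0}
  ]
}}

```text
t: 12.9
tcp_pos: [0.5422, 0.0987, 0.1183]
tool_rot: [-0.0, 0.032, 0.999, -0.0]
force: [0.7, 0.2, -0.2]
width: 0.0006
grip_force: 0.0
```

```bash
python3 - <<'E'
from m import *
s,_=st(); c=camera("side"); cv2.imwrite("pics/s4.png",cv2.resize(c["image"][165:275,265:415],(800,587),interpolation=cv2.INTER_CUBIC))
E
```

```text
t 12.9 tcp [0.5422 0.0987 0.1183] jig mm [ -0.1   4.7 118.3] yaw -0.0643 dyaw -0.0012 F [ 0.7  0.3 -0.2] M [ 0.03 -0.02 -0.02] w 0.0006 0.0
```

View pics/s4.png

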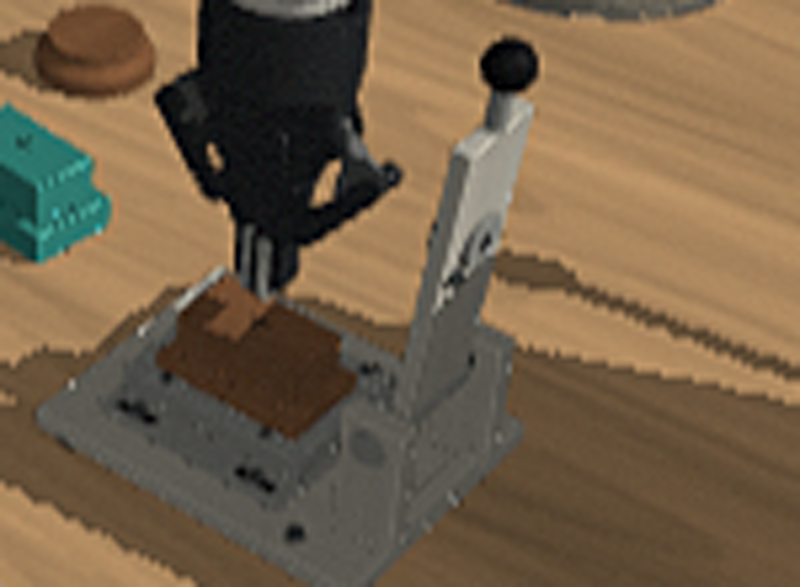

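Plinth sits in the nest (foot corner (290,435)), with the shut fingers above it. Gentle press on top.

Call:
{"api": "arm_command", "payload": {
  "steps": [
    {"grip": 0, "xyz": [0.001, 0, -0.01], "twist": 0},
    {"grip": 0, "xyz": [0, 0, -0.008], "twist": 0},
    {"grip": 0, "xyz": [0, 0, -0.002], "twist": 0},
    {"grip": 0, "xyz": [0, 0, -0.001], "twist": 0},
    {"grip": 0, "xyz": [0, 0, -0.001], "twist": 0},
    {"grip": 0, "xyz": [0, 0, 0], "twist": 0},
    {"grip": 0, "xyz": [0, 0, 0], "twist": 0}
  ]
}}

```text
t: 13.53
tcp_pos: [0.5435, 0.0987, 0.0968]
tool_rot: [-0.0, 0.032, 0.999, 0.0]
force: [-0.4, -0.1, 0.8]
width: -0.0
grip_force: 0.0
```

```bash
python3 -c "
from m import *
st()"
```

```text
t 13.53 tcp [0.5435 0.0987 0.0968] jig mm [ 1.2  4.8 96.8] yaw -0.0643 dyaw -0.0012 F [-0.3 -0.1  0.8] M [-0.03 -0.   -0.  ] w -0.0 0.0
```

Call:
{"api": "arm_command", "payload": {
  "steps": [
    {"grip": 0, "xyz": [0, 0, -0.0005], "twist": 0},
    {"grip": 0, "xyz": [0, 0, -0.0005], "twist": 0},
    {"grip": 0, "xyz": [0, 0, -0.0005], "twist": 0},
    {"grip": 0, "xyz": [0, 0, 0], "twist": 0}
  ]
}}

```text
t: 13.87
tcp_pos: [0.5437, 0.0988, 0.0961]
tool_rot: [0.0, 0.032, 0.999, 0.0]
force: [-3.6, -0.3, 8.9]
width: 0.0002
grip_force: 4.4
```

```bash
python3 -c "
from m import *
st()"
```

```text
t 13.87 tcp [0.5437 0.0988 0.0961] jig mm [ 1.4  4.9 96.1] yaw -0.0644 dyaw -0.0011 F [-3.6 -0.5  8.9] M [-0.03  0.57  0.05] w 0.0002 4.4
```

Call:
{"api": "arm_command", "payload": {
  "steps": [
    {"grip": 0, "xyz": [0, 0, -0.0003], "twist": 0},
    {"grip": 0, "xyz": [0, 0, 0], "twist": 0},
    {"grip": 0, "xyz": [0, 0, 0], "twist": 0}
  ]
}}

```text
t: 14.12
tcp_pos: [0.5437, 0.0988, 0.0961]
tool_rot: [0.0, 0.032, 0.999, 0.0]
force: [-3.1, -0.7, 11.3]
width: -0.0001
grip_force: 5.8
```

```bash
python3 -c "
from m import *
s,_=st(); print(s['joint_positions'])
a=camera('top');b=camera('side')
for f in(place_of,boxes_of):
    p=f('top','leaf_knob')[0];q=f('side','leaf_knob')[0];print(p['centre'],p['score'],q['centre'],q['score'],tri(a,p['centre'],b,q['centre']))
"
```

```text
t 14.12 tcp [0.5437 0.0988 0.0961] jig mm [ 1.3  4.9 96.1] yaw -0.0644 dyaw -0.0011 F [-3.1 -0.9 11.3] M [-0.1   0.8   0.03] w -0.0001 5.8
[-0.6027  0.5159  0.3998  2.0001 -0.3102  0.6834  1.4994]
[190.3, 204.3] 0.9 [358.2, 175.9] 0.6 [0.5516 0.2102 0.2738]
[196.0, 209.8] 0.82 [354.0, 210.0] 0.7 [0.558  0.2152 0.1849]
```

Call:
{"api": "arm_command", "payload": {
  "steps": [
    {"grip": 0, "xyz": [0, 0, 0.01], "twist": 0},
    {"grip": 0, "xyz": [0, 0, 0.035], "twist": 0},
    {"grip": 0, "xyz": [0, 0, 0.035], "twist": 0},
    {"grip": 0, "xyz": [0, 0, 0.035], "twist": 0},
    {"grip": 0, "xyz": [0, 0, 0.035], "twist": 0},
    {"grip": 0, "xyz": [0, 0, 0.035], "twist": 0},
    {"grip": 0, "xyz": [0, 0, 0.035], "twist": 0},
    {"grip": 0, "xyz": [0, 0, 0.025], "twist": 0},
    {"grip": 0, "xyz": [0, 0, 0], "twist": 0}
  ]
}}

```text
t: 15.17
tcp_pos: [0.546, 0.0987, 0.3462]
tool_rot: [0.005, 0.032, 0.999, 0.002]
force: [0.8, 0.4, 0.3]
width: -0.0004
grip_force: 0.0
```

Call:
{"api": "arm_command", "payload": {
  "steps": [
    {"grip": 0.6, "xyz": [0.001, 0, 0], "twist": 0.1},
    {"grip": 0.6, "xyz": [0, 0, 0], "twist": 0.1},
    {"grip": 0.6, "xyz": [0, 0, 0], "twist": 0.0}
  ]
}}

```text
t: 15.42
tcp_pos: [0.5442, 0.0987, 0.34]
tool_rot: [-0.0, -0.07, 0.998, 0.0]
force: [-0.6, -0.4, -0.3]
width: 0.0354
grip_force: 0.0
```

```bash
python3 -c "
from m import *
s,_=st(); print(s['joint_positions'])
"
```

```text
t 15.42 tcp [0.5442 0.0987 0.34  ] jig mm [  1.9   4.8 340. ] yaw 0.1392 dyaw -0.2047 F [-0.5 -0.4 -0.3] M [-0.    0.02 -0.01] w 0.0354 0.0
[-0.7067  0.2123  0.4949  1.7712 -0.1085  1.185   1.5298]
```

Call:
{"api": "arm_command", "payload": {
  "steps": [
    {"grip": 0.6, "xyz": [0, 0, 0], "twist": 0.11},
    {"grip": 0.6, "xyz": [0, 0, 0], "twist": 0.11},
    {"grip": 0.6, "xyz": [0, 0, 0], "twist": 0.11},
    {"grip": 0.6, "xyz": [0, 0, 0], "twist": 0.0}
  ]
}}

```text
t: 15.75
tcp_pos: [0.5442, 0.0985, 0.3397]
tool_rot: [-0.0, -0.231, 0.973, -0.0]
force: [0.2, -0.5, 0.3]
width: 0.0513
grip_force: 0.0
```

```bash
python3 -c "
from m import *
s,_=st(); print(s['joint_positions'])
"
```

```text
t 15.75 tcp [0.5442 0.0985 0.3397] jig mm [  1.9   4.7 339.7] yaw 0.4664 dyaw -0.5319 F [ 0.2 -0.5  0.3] M [-0.    0.    0.02] w 0.0513 0.0
[-0.6686  0.2101  0.4488  1.7691 -0.0978  1.185   1.8458]
```

Call:
{"api": "arm_command", "payload": {
  "steps": [
    {"grip": 0.6, "xyz": [0, 0, 0], "twist": -0.117},
    {"grip": 0.6, "xyz": [0, 0, 0], "twist": -0.117},
    {"grip": 0.6, "xyz": [0, 0, 0], "twist": -0.117},
    {"grip": 0.6, "xyz": [0, 0, 0], "twist": -0.117},
    {"grip": 0.6, "xyz": [0, 0, 0], "twist": -0.117},
    {"grip": 0.6, "xyz": [0, 0, 0], "twist": -0.117},
    {"grip": 0.6, "xyz": [0, 0, 0], "twist": -0.117},
    {"grip": 0.6, "xyz": [0, 0, 0], "twist": -0.117},
    {"grip": 0.6, "xyz": [0, 0, 0], "twist": -0.117}
  ]
}}

```text
t: 16.5
tcp_pos: [0.5443, 0.0986, 0.3397]
tool_rot: [-0.0, 0.295, 0.955, -0.0]
force: [-0.4, 0.2, 0.4]
width: 0.0511
grip_force: 0.0
```

Call:
{"api": "arm_command", "payload": {
  "steps": [
    {"grip": 0.6, "xyz": [0.001, 0.015, 0], "twist": -0.117},
    {"grip": 0.6, "xyz": [0.001, 0.015, 0], "twist": -0.117},
    {"grip": 0.6, "xyz": [0.001, 0.015, 0], "twist": -0.117},
    {"grip": 0.6, "xyz": [0.001, 0.015, 0], "twist": -0.117},
    {"grip": 0.6, "xyz": [0.001, 0.015, 0], "twist": -0.117},
    {"grip": 0.6, "xyz": [0.001, 0.015, 0], "twist": -0.117},
    {"grip": 0.6, "xyz": [0, 0.012, 0], "twist": -0.117},
    {"grip": 0.6, "xyz": [0, 0.01, 0], "twist": -0.117},
    {"grip": 0.6, "xyz": [0, 0, 0], "twist": -0.117},
    {"grip": 0.6, "xyz": [0, 0, 0], "twist": 0}
  ]
}}

```text
t: 17.33
tcp_pos: [0.5502, 0.2117, 0.3395]
tool_rot: [0.0, 0.734, 0.679, -0.0]
force: [-0.0, -1.0, -0.3]
width: 0.0513
grip_force: 0.0
```

```bash
python3 - <<'E'
from m import *
s,_=st(); print(s['joint_positions'])
c=camera("side"); cv2.imwrite("pics/s5.png",cv2.resize(c["image"][105:255,270:470],(800,600),interpolation=cv2.INTER_CUBIC))
E
```

```text
t 17.33 tcp [0.5502 0.2117 0.3395] jig mm [  0.4 118.  339.5] yaw 1.4936 dyaw -1.5591 F [ 0.  -1.  -0.3] M [-0.01 -0.02 -0.05] w 0.0513 0.0
[-1.0486  0.3204  0.7442  1.7002 -0.2293  1.2114 -0.3255]
```

View pics/s5.png

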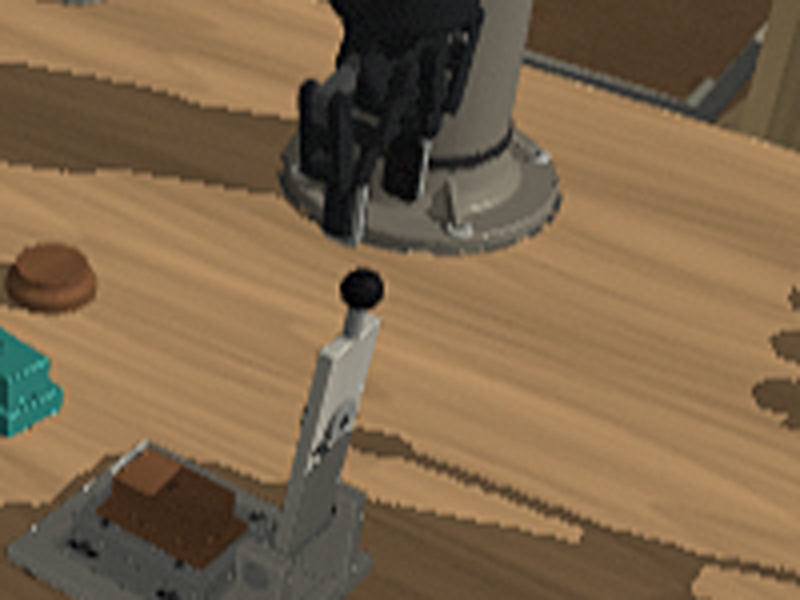

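```bash
python3 - <<'E'
from m import *
c=camera("side"); p,d=ray(c,(360.5,177.25)); R_=rz(-JW); o=R_@(p-[JX,JY,0]); dd=R_@d
for x in(0,-.002,.002): k=o+dd*(x-o[0])/dd[0]; print(k*1e3, "r",np.hypot(k[1]-.1,k[2]-.081)*1e3,"th",np.arctan2(k[2]-.081,.1-k[1]))
E
```

```text
[  0.     120.1571 270.8448] r 190.91190271244758 th 1.6765769281328722
[ -2.     119.0876 269.3199] r 189.2847349440784 th 1.6718084616509492
[  2.     121.2267 272.3697] r 192.54333805971584 th 1.6812646925001822
```

Call:
{"api": "arm_command", "payload": {
  "steps": [
    {"grip": 0.6, "xyz": [0, 0.001, -0.02], "twist": 0},
    {"grip": 0.6, "xyz": [0, 0, -0.02], "twist": 0},
    {"grip": 0.6, "xyz": [0, 0, -0.018], "twist": 0},
    {"grip": 0.6, "xyz": [0, 0, 0], "twist": 0},
    {"grip": 0.6, "xyz": [0, 0, 0], "twist": 0}
  ]
}}

```text
t: 17.85
tcp_pos: [0.5501, 0.211, 0.2817]
tool_rot: [-0.0, 0.731, 0.682, -0.001]
force: [-0.2, 0.1, -0.3]
width: 0.0511
grip_force: 0.0
```

Call:
{"api": "arm_command", "payload": {
  "steps": [
    {"grip": 0.25, "xyz": [0, 0, 0], "twist": 0},
    {"grip": 0.25, "xyz": [0, 0, 0], "twist": 0},
    {"grip": 0.25, "xyz": [0, 0, 0], "twist": 0},
    {"grip": 0.25, "xyz": [0, 0, 0], "twist": 0},
    {"grip": 0.25, "xyz": [0, 0, 0], "twist": 0}
  ],
  "force": 25
}}

```text
t: 18.27
tcp_pos: [0.5507, 0.2119, 0.2835]
tool_rot: [-0.0, 0.731, 0.682, 0.001]
force: [-3.0, -0.6, 5.3]
width: 0.022
grip_force: 24.2
```

```bash
python3 -c "
from m import *
s,_=st()"
```

```text
t 18.27 tcp [0.5507 0.2119 0.2835] jig mm [  0.9 118.2 283.5] yaw 1.5016 dyaw -1.5671 F [-3.  -0.8  5.3] M [-0.14  0.69 -0.  ] w 0.022 24.2
```

```bash
python3 - <<'E'
import numpy as np
th=np.r_[1.67,1.63,1.57,np.linspace(1.57,.10,19)[1:]]
P=np.c_[100-192*np.cos(th),81+192*np.sin(th)]; d=np.diff(P,axis=0)
for t,(y,z) in zip(th[1:],d): print(round(t,3),round(.0655*y/1e3,4),round(.998*y/1e3,4),round(z/1e3,4))
E
```

```text
1.63 -0.0005 -0.0076 0.0006
1.57 -0.0008 -0.0115 0.0003
1.488 -0.001 -0.0156 -0.0007
1.407 -0.001 -0.0155 -0.0019
1.325 -0.001 -0.0153 -0.0032
1.243 -0.001 -0.015 -0.0044
1.162 -0.001 -0.0146 -0.0056
1.08 -0.0009 -0.0141 -0.0068
0.998 -0.0009 -0.0135 -0.0079
0.917 -0.0008 -0.0128 -0.009
0.835 -0.0008 -0.012 -0.01
0.753 -0.0007 -0.0112 -0.011
0.672 -0.0007 -0.0102 -0.0119
0.59 -0.0006 -0.0092 -0.0127
0.508 -0.0005 -0.0082 -0.0134
0.427 -0.0005 -0.0071 -0.014
0.345 -0.0004 -0.0059 -0.0145
0.263 -0.0003 -0.0047 -0.015
0.182 -0.0002 -0.0035 -0.0153
0.1 -0.0001 -0.0022 -0.0155
```

Call:
{"api": "arm_command", "payload": {
  "steps": [
    {"grip": 0.25, "xyz": [-0.0005, -0.0076, 0.0006], "twist": 0},
    {"grip": 0.25, "xyz": [-0.0008, -0.0115, 0.0003], "twist": 0},
    {"grip": 0.25, "xyz": [-0.001, -0.0156, -0.0007], "twist": 0},
    {"grip": 0.25, "xyz": [-0.001, -0.0155, -0.0019], "twist": 0},
    {"grip": 0.25, "xyz": [0, 0, 0], "twist": 0}
  ]
}}

```text
t: 18.68
tcp_pos: [0.547, 0.1571, 0.2805]
tool_rot: [0.0, 0.733, 0.68, -0.0]
force: [-2.3, -2.7, 6.2]
width: 0.0226
grip_force: 25.6
```

```bash
python3 -c "
from m import *
s,_=st()"
```

```text
t 18.68 tcp [0.547  0.1571 0.2805] jig mm [  0.8  63.3 280.5] yaw 1.4966 dyaw -1.5621 F [-2.1 -2.8  6.2] M [-0.48  0.51  0.03] w 0.0226 25.6
```

Call:
{"api": "arm_command", "payload": {
  "steps": [
    {"grip": 0.25, "xyz": [-0.001, -0.0153, -0.0032], "twist": 0},
    {"grip": 0.25, "xyz": [-0.001, -0.015, -0.0044], "twist": 0},
    {"grip": 0.25, "xyz": [-0.001, -0.0146, -0.0056], "twist": 0},
    {"grip": 0.25, "xyz": [-0.0009, -0.0141, -0.0068], "twist": 0},
    {"grip": 0.25, "xyz": [-0.0009, -0.0135, -0.0079], "twist": 0},
    {"grip": 0.25, "xyz": [0, 0, 0], "twist": 0}
  ]
}}

```text
t: 19.18
tcp_pos: [0.5421, 0.0861, 0.2513]
tool_rot: [0.001, 0.733, 0.681, -0.001]
force: [0.6, -2.4, 0.3]
width: 0.0225
grip_force: 25.9
```

```bash
python3 -c "
from m import *
s,_=st()"
```

```text
t 19.18 tcp [0.5421 0.0861 0.2513] jig mm [  0.6  -7.8 251.3] yaw 1.4976 dyaw -1.5631 F [ 0.8 -2.3  0.3] M [-0.35 -0.05 -0.04] w 0.0225 25.9
```

Call:
{"api": "arm_command", "payload": {
  "steps": [
    {"grip": 0.25, "xyz": [-0.0008, -0.0128, -0.009], "twist": 0},
    {"grip": 0.25, "xyz": [-0.0008, -0.012, -0.01], "twist": 0},
    {"grip": 0.25, "xyz": [-0.0007, -0.0112, -0.011], "twist": 0},
    {"grip": 0.25, "xyz": [-0.0007, -0.0102, -0.0119], "twist": 0},
    {"grip": 0.25, "xyz": [-0.0006, -0.0092, -0.0127], "twist": 0},
    {"grip": 0.25, "xyz": [-0.0005, -0.0082, -0.0134], "twist": 0},
    {"grip": 0.25, "xyz": [-0.0005, -0.0071, -0.014], "twist": 0},
    {"grip": 0.25, "xyz": [0, 0, 0], "twist": 0}
  ]
}}

```text
t: 19.85
tcp_pos: [0.5375, 0.0171, 0.1688]
tool_rot: [0.0, 0.732, 0.682, -0.001]
force: [0.5, -1.7, -1.1]
width: 0.0221
grip_force: 26.7
```

```bash
python3 -c "
from m import *
s,_=st()"
```

```text
t 19.85 tcp [0.5375 0.0171 0.1688] jig mm [  0.6 -77.1 168.8] yaw 1.5 dyaw -1.5655 F [ 0.6 -1.6 -1.1] M [-0.45 -0.09  0.06] w 0.0221 26.7
```

Call:
{"api": "arm_command", "payload": {
  "steps": [
    {"grip": 0.25, "xyz": [-0.0004, -0.0059, -0.0145], "twist": 0},
    {"grip": 0.25, "xyz": [-0.0003, -0.0047, -0.015], "twist": 0},
    {"grip": 0.25, "xyz": [-0.0002, -0.0035, -0.0153], "twist": 0},
    {"grip": 0.25, "xyz": [-0.0001, -0.0022, -0.0155], "twist": 0},
    {"grip": 0.25, "xyz": [0, 0, 0], "twist": 0}
  ]
}}

```text
t: 20.27
tcp_pos: [0.5365, 0.0017, 0.1087]
tool_rot: [0.0, 0.731, 0.682, -0.001]
force: [-0.2, -3.7, -1.8]
width: 0.022
grip_force: 26.9
```

```bash
python3 -c "
from m import *
s,_=st()"
```

```text
t 20.27 tcp [0.5365 0.0017 0.1087] jig mm [  0.6 -92.5 108.7] yaw 1.5013 dyaw -1.5668 F [ 0.  -3.8 -1.8] M [-0.57 -0.01  0.11] w 0.022 26.9
```

Call:
{"api": "arm_command", "payload": {
  "steps": [
    {"grip": 0.25, "xyz": [0, 0.001, -0.006], "twist": 0},
    {"grip": 0.25, "xyz": [0, 0.001, -0.005], "twist": 0},
    {"grip": 0.25, "xyz": [0, 0, -0.003], "twist": 0},
    {"grip": 0.25, "xyz": [0, 0, -0.002], "twist": 0},
    {"grip": 0.25, "xyz": [0, 0, 0], "twist": 0}
  ]
}}

```text
t: 20.68
tcp_pos: [0.5366, 0.002, 0.0948]
tool_rot: [0.001, 0.732, 0.681, -0.001]
force: [-1.8, -7.9, -1.4]
width: 0.0221
grip_force: 27.0
```

```bash
python3 -c "
from m import *
s,_=st()"
```

```text
t 20.68 tcp [0.5366 0.002  0.0948] jig mm [  0.6 -92.2  94.8] yaw 1.4996 dyaw -1.5651 F [-1.3 -8.  -1.4] M [-1.69  0.3  -0.07] w 0.0221 27.0
```

Call:
{"api": "arm_command", "payload": {
  "steps": [
    {"grip": 0.25, "xyz": [0, 0, -0.001], "twist": 0},
    {"grip": 0.25, "xyz": [0, 0, -0.001], "twist": 0},
    {"grip": 0.25, "xyz": [0, 0, 0], "twist": 0}
  ]
}}

```text
t: 20.93
tcp_pos: [0.5366, 0.002, 0.093]
tool_rot: [0.001, 0.732, 0.681, -0.001]
force: [-2.4, -8.4, -1.8]
width: 0.0219
grip_force: 27.1
```

```bash
python3 -c "
from m import *
s,_=st()"
```

```text
t 20.93 tcp [0.5366 0.002  0.093 ] jig mm [  0.6 -92.2  93. ] yaw 1.4994 dyaw -1.5649 F [-1.8 -8.5 -1.8] M [-1.73  0.37 -0.07] w 0.0219 27.1
```

Call:
{"api": "arm_command", "payload": {
  "steps": [
    {"grip": 0.25, "xyz": [-0.0002, -0.002, -0.001], "twist": 0},
    {"grip": 0.25, "xyz": [-0.0001, -0.002, -0.001], "twist": 0},
    {"grip": 0.25, "xyz": [0, 0, -0.001], "twist": 0},
    {"grip": 0.25, "xyz": [0, 0, 0], "twist": 0}
  ]
}}

```text
t: 21.27
tcp_pos: [0.5366, 0.0018, 0.0893]
tool_rot: [-0.001, 0.731, 0.683, 0.0]
force: [-2.6, 4.2, 2.5]
width: 0.0222
grip_force: 27.2
```

```bash
python3 -c "
from m import *
s,_=st()"
```

```text
t 21.27 tcp [0.5366 0.0018 0.0893] jig mm [  0.6 -92.4  89.3] yaw 1.5031 dyaw -1.5686 F [-2.9  4.1  2.5] M [0.87 0.52 0.01] w 0.0222 27.2
```

Call:
{"api": "arm_command", "payload": {
  "steps": [
    {"grip": 0.25, "xyz": [0, 0, -0.0007], "twist": 0},
    {"grip": 0.25, "xyz": [0, 0, -0.0007], "twist": 0},
    {"grip": 0.25, "xyz": [0, 0, 0], "twist": 0}
  ]
}}

```text
t: 21.52
tcp_pos: [0.5366, 0.0016, 0.0877]
tool_rot: [-0.001, 0.731, 0.683, 0.0]
force: [-2.1, 4.9, 1.5]
width: 0.0217
grip_force: 27.2
```

```bash
python3 -c "
from m import *
s,_=st()"
```

```text
t 21.52 tcp [0.5366 0.0016 0.0877] jig mm [  0.6 -92.5  87.7] yaw 1.5026 dyaw -1.5681 F [-2.4  4.8  1.5] M [ 1.1   0.44 -0.06] w 0.0217 27.2
```

Call:
{"api": "arm_command", "payload": {
  "steps": [
    {"grip": 0.4, "xyz": [0, 0, 0], "twist": 0},
    {"grip": 0.6, "xyz": [0, 0, 0], "twist": 0},
    {"grip": 0.6, "xyz": [0, 0, 0], "twist": 0},
    {"grip": 0.6, "xyz": [0, 0, 0], "twist": 0},
    {"grip": 0.6, "xyz": [0, 0, 0.015], "twist": 0},
    {"grip": 0.6, "xyz": [0, 0, 0.03], "twist": 0},
    {"grip": 0, "xyz": [0.001, 0.015, 0.01], "twist": 0},
    {"grip": 0, "xyz": [0.001, 0.015, 0], "twist": 0},
    {"grip": 0, "xyz": [0.001, 0.015, 0], "twist": 0},
    {"grip": 0, "xyz": [0, 0, 0], "twist": 0}
  ]
}}

```text
t: 22.35
tcp_pos: [0.5401, 0.0483, 0.1428]
tool_rot: [-0.0, 0.73, 0.684, 0.001]
force: [-0.2, 1.0, -0.6]
width: 0.0029
grip_force: 0.0
```

```bash
python3 - <<'E'
from m import *
s,_=st()
c=camera("side"); cv2.imwrite("pics/s6.png",cv2.resize(c["image"][150:285,240:420],(800,600),interpolation=cv2.INTER_CUBIC))
E
```

```text
t 22.35 tcp [0.5401 0.0483 0.1428] jig mm [  1.1 -45.7 142.8] yaw 1.5053 dyaw -1.5708 F [-0.2  1.  -0.6] M [ 0.04 -0.01 -0.01] w 0.0029 0.0
```

View pics/s6.png

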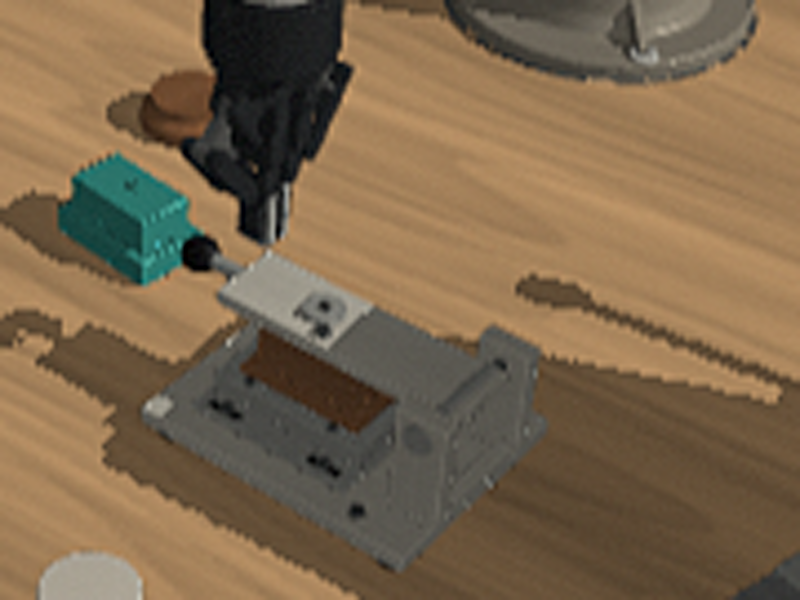

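Leaf is nearly level over the plinth (bar end (250,280), knob (200,252)). Pressing the bar end down gently to its stop.

Call:
{"api": "arm_command", "payload": {
  "steps": [
    {"grip": 0, "xyz": [0, 0, -0.01], "twist": 0},
    {"grip": 0, "xyz": [0, 0, -0.01], "twist": 0},
    {"grip": 0, "xyz": [0, 0, -0.006], "twist": 0},
    {"grip": 0, "xyz": [0, 0, -0.002], "twist": 0},
    {"grip": 0, "xyz": [0, 0, -0.001], "twist": 0},
    {"grip": 0, "xyz": [0, 0, 0], "twist": 0}
  ]
}}

```text
t: 22.9
tcp_pos: [0.5393, 0.0445, 0.1132]
tool_rot: [-0.0, 0.732, 0.682, -0.0]
force: [-0.8, -0.4, 0.7]
width: 0.0
grip_force: 0.0
```

```bash
python3 -c "
from m import *
s,_=st()"
```

```text
t 22.9 tcp [0.5393 0.0445 0.1132] jig mm [  0.6 -49.6 113.2] yaw 1.5005 dyaw -1.566 F [-0.7 -0.4  0.7] M [-0.01  0.04 -0.02] w 0.0 0.0
```

Call:
{"api": "arm_command", "payload": {
  "steps": [
    {"grip": 0, "xyz": [0, 0, -0.001], "twist": 0},
    {"grip": 0, "xyz": [0, 0, -0.001], "twist": 0},
    {"grip": 0, "xyz": [0, 0, 0], "twist": 0}
  ]
}}

```text
t: 23.15
tcp_pos: [0.5396, 0.0451, 0.1117]
tool_rot: [0.0, 0.731, 0.682, 0.0]
force: [-0.5, -0.2, -0.3]
width: -0.0001
grip_force: 0.0
```

```bash
python3 -c "
from m import *
s,_=st()"
```

```text
t 23.15 tcp [0.5396 0.0451 0.1117] jig mm [  0.8 -49.  111.7] yaw 1.5014 dyaw -1.5669 F [-0.5 -0.3 -0.3] M [-0.    0.02  0.02] w -0.0001 0.0
```

Call:
{"api": "arm_command", "payload": {
  "steps": [
    {"grip": 0, "xyz": [0, 0, -0.0007], "twist": 0},
    {"grip": 0, "xyz": [0, 0, -0.0007], "twist": 0},
    {"grip": 0, "xyz": [0, 0, 0], "twist": 0}
  ]
}}

```text
t: 23.4
tcp_pos: [0.5397, 0.0451, 0.1111]
tool_rot: [-0.0, 0.731, 0.682, 0.0]
force: [-2.6, 0.1, 8.2]
width: 0.0001
grip_force: 4.2
```

```bash
python3 -c "
from m import *
s,_=st()"
```

```text
t 23.4 tcp [0.5397 0.0451 0.1111] jig mm [  0.9 -48.9 111.1] yaw 1.5013 dyaw -1.5668 F [-2.6 -0.1  8.2] M [0.03 0.57 0.04] w 0.0001 4.2
```

Call:
{"api": "arm_command", "payload": {
  "steps": [
    {"grip": 0, "xyz": [0, 0, -0.0005], "twist": 0},
    {"grip": 0, "xyz": [0, 0, -0.0005], "twist": 0},
    {"grip": 0, "xyz": [0, 0, 0], "twist": 0}
  ]
}}

```text
t: 23.65
tcp_pos: [0.5398, 0.0451, 0.1109]
tool_rot: [-0.001, 0.731, 0.682, 0.001]
force: [-5.6, 0.1, 19.5]
width: -0.0001
grip_force: 9.5
```

```bash
python3 -c "
from m import *
s,_=st()"
```

```text
t 23.65 tcp [0.5398 0.0451 0.1109] jig mm [  1.  -49.  110.9] yaw 1.501 dyaw -1.5665 F [-5.6 -0.3 19.5] M [ 0.03  1.42 -0.02] w -0.0001 9.5
```

Hard stop at 86 mm, which is exactly the shut height. Retreating and checking.

Call:
{"api": "arm_command", "payload": {
  "steps": [
    {"grip": 0, "xyz": [0, 0, 0.005], "twist": 0},
    {"grip": 0, "xyz": [0, 0, 0.02], "twist": 0},
    {"grip": 0, "xyz": [0, 0, 0.03], "twist": 0},
    {"grip": 0, "xyz": [0, 0, 0.03], "twist": 0},
    {"grip": 0, "xyz": [0, 0, 0.03], "twist": 0},
    {"grip": 0, "xyz": [0, 0, 0.03], "twist": 0},
    {"grip": 0, "xyz": [0, 0, 0.02], "twist": 0},
    {"grip": 0, "xyz": [0, 0, 0], "twist": 0},
    {"grip": 0, "xyz": [0, 0, 0], "twist": 0}
  ]
}}

```text
t: 24.4
tcp_pos: [0.54, 0.0453, 0.2752]
tool_rot: [0.0, 0.731, 0.682, 0.001]
force: [-0.3, -1.2, -0.7]
width: 0.0003
grip_force: 0.0
```

```bash
python3 - <<'E'
from m import *
s,_=st(); c=camera("side"); cv2.imwrite("pics/s7.png",cv2.resize(c["image"][110:350,120:440],(800,600),interpolation=cv2.INTER_CUBIC))
E
```

```text
t 24.4 tcp [0.54   0.0453 0.2752] jig mm [  1.2 -48.7 275.2] yaw 1.5018 dyaw -1.5673 F [-0.2 -1.2 -0.7] M [-0.05  0.05  0.04] w 0.0003 0.0
```

View pics/s7.png

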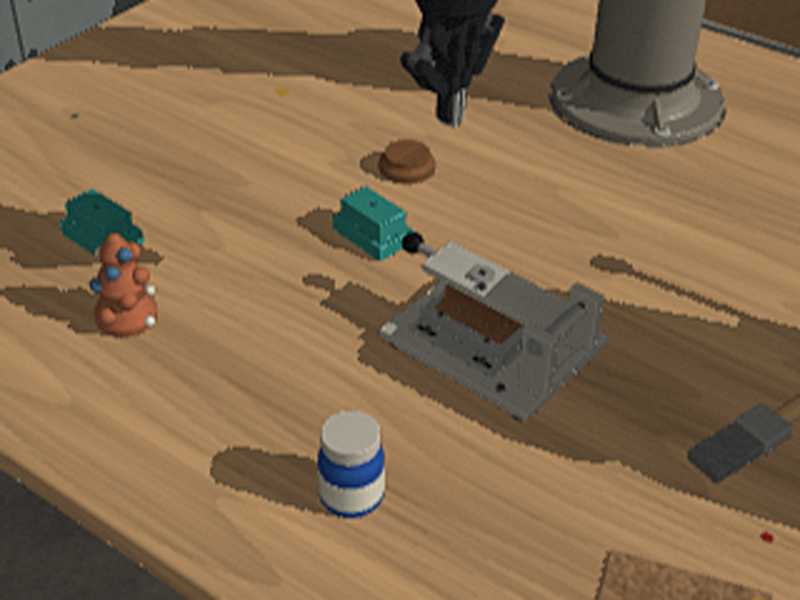

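The leaf is shut level (bar end (450,265), knob (412,242)). The bystanders look unmoved and the arm is clear.

```bash
python3 -c "
from rig import job
print(job.sign_off())"
```

```text
the job is handed in; nothing more can be done
None
```

The plinth is pressed past the spring onto the nest floor, confirmed by an 11 N press with its top at 71 mm. The leaf was then swung down to its hard stop at 86 mm, the other things look untouched, and the job was handed in at about 24 s.

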